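Seat the air cleaner's filter cassette and snug its wing nut

ROBOT

A 7-joint arm with a two-finger parallel gripper is mounted at the origin on the work surface. World frame = base frame: x ahead of the robot, y to its left, z up, the work surface at z = 0. Lengths are in m, angles in rad, forces in N, time in s.
With the tool pointing down it reaches from about 0.425 to 0.925 m from the base axis. Payload 6.8 kg.
Tool frame: the origin (TCP) lies between the finger pads; the fingertips stand 19 mm ahead of it and the grasp point (between the pads) is the TCP; z points along the fingers, y is the line along which they close (so a half turn about z gives the same grasp; the last joint's range is limited). The gripper opens to 88 mm and grips with 3 to 60 N. Pads are 20 mm wide; open, the fingers measure 115 mm over their backs; the gripper's body (75 mm by 178 mm) begins 61 mm behind the grasp point.
Start: joints at [1.164, 0.477, 0.022, 1.555, -0.011, 1.109, -0.083], TCP at [0.199, -0.645, 0.242] pointing down, gripper open.
Joint ranges: [-2.96, 2.96], [-0.34, 2.1], [-1.41, 1.46], [0.24, 2.44], [-1.37, 4.51], [0.17, 1.92], [-2.96, 2.96]. Speed limits (rad/s): [2.39, 2.39, 3.14, 3.14, 3.14, 3.14, 3.14].

INTERFACE

Orientations are given as a unit quaternion [w, x, y, z].
In Python, from station import r gives the robot as it stands.
- The arm moves only by the tool drive_tool, never from a script. Its argument "increments" is a list of rows, each a list of 7 numbers: the shift along the world's x, y, z in mm, then the turn, a rotation vector about the world's x, y, z in degrees, then the opening, from -1 (shut) to 1 (fully open). A call has 1 to 8 rows; each row is the pose to reach, as a shift and turn from the pose commanded when the call began; what a row does not reach only later rows make up. A row lasts 1/12 s, in which the tool goes at most 41.7 mm and 7.16 degrees, less where a joint would pass 70% of its speed; a pose out of reach is approached as far as the arm can. A call with a gripper value outside its range is refused whole. The fingers move at their own pace and stop on an object; the grip force is fixed at half the most. Time passes only in rows, so rows that repeat a pose let the fingers close. It gives the time, the measured TCP pose, the force, the opening and the grip force at its end, in the units of the state.
- r.sense(): the state, without advancing time (a new reading comes with each control period).
- r.read_camera(name): name is "scene" or "top" or "wrist"; returns the picture (400x640x3 uint8, blue, green, red); there is no depth.
- r.camera_model(name): a dict with "camera_matrix" (3x3 intrinsics, pixels), "R" (3x3) and "t" (3): a world point X has camera coordinates R X + t; the wrist camera has in their place "tool_from_camera" (4x4, takes a point from camera to tool coordinates, whose origin is the TCP and whose axes are the flange's). Camera axes: x right, y down, z forward; pixel columns grow to the right and rows downward; lengths in m; the calibration is good to about 2 mm. A picture is of the moment at which its call begins: read the wrist's pose just before it. camera_model takes no time and is no camera call.
- r.finish_job(): hands the job in; it is judged then, once.
The state is a dict: "time": time; "q": joint angles; "qvel": joint speeds; "joint_efforts": joint torques, N m; "eef_pos": TCP position; "ee_rot": TCP orientation; "wrist_force": force on the tool from outside, world axes, zero at the start; "moment": the same for the moment, N m; "finger_gap": opening from 0.0 (shut) to 1.0 (fully open); "gripper_force": force on a finger pad.
Only numpy, scipy, OpenCV 4.12 (cv2) and the standard library are available. Lean on these libraries where they do the work, as an engineer would, in place of code of your own. Each camera call takes 0.05 s, during which the arm holds its last target. There are 200 camera calls.

TASK

The filter cassette on the bench-top air cleaner is part-way out. Push it gently along its rails until it is fully home with its fork round the stud, then tighten the wing nut (clockwise from above) with short pushes on its wings in the gaps between the three posts until it clamps the cassette snugly: stop at about 0.25 N m, and do not overtighten. Do not lean on the posts, leave the other things where they are, and let go of everything at the end.

Things in the scene. Friction and masses are not known exactly. Their poses are not given: they have to be found in the camera images.
- cleaner: White bench-top air cleaner, fixed: a box 250 x 190 mm, its flat grey deck 70 mm above the table. Origin: on the table under the deck's middle. +x: direction in which the cassette slides home. On the deck two rails (14 mm high, inner faces at y = +-57 mm, x = -130 to +20 mm) guide the cassette and two end stops stop it when home.
- stud_top (a point): Top of the fixed 10 mm steel stud, 116 mm above the table, at x = +55 mm, y = 0 of the cleaner. The nut turns on it; it sticks out through the nut, so the nut cannot be pinched across its axis.
- cassette: Loose grey filter cassette (0.3 to 0.5 kg) on the deck between the rails: frame 90 (x) x 110 x 26 mm high, pleated top; origin under the frame's middle. From its +x face a flat fork, 46 mm wide, 8 mm thick, reaches 76 mm out; its 15 mm slot goes round the stud below the nut. Fully home its origin is at x = -45 mm in the cleaner's frame; it starts 28 to 42 mm short of that.
- push_face (a point): Middle of the cassette's rear (-x) face, 13 mm above the deck: the face to push, towards the cassette's +x. Sliding takes 2 to 5 N; at the stops the force rises steeply.
- posts: Three fixed steel posts, 11 mm thick and 50 mm tall, standing on the deck round the stud (their guard is off). Origin: on the stud's axis at deck height. Post axes lie 47.5 mm from it, at 0, +120 and -120 degrees from the +x axis (the cleaner's +x); the gaps between them are centred at 60, 180 and 300 degrees.
- nut: Steel two-winged nut on the stud; clockwise from above tightens, 6 mm down a turn. Origin on the axis, within 1 mm (units differ) of the underside of its round collar (34 mm wide, 5 mm thick); hub 23 mm wide. It starts 0.5 to 3 mm clear of the fork, so it turns freely for 30 to 170 degrees (0.04 N m, under 2 N on a wing). Then resistance climbs steadily; it stays where it is left.
- wings (a point): On the nut's axis at the middle of its wings, 20 mm above the nut's origin. Two upright round-eared wings point along its +x and -x: 7 mm thick, 25 mm high, from the hub to 37 mm from the axis. Snug is about 0.25 N m (some 10 N pushing a wing 25 mm from the axis); 0.45 N m or more would crack the fork.
- spray: Bystander: closed bottle, 60 mm wide, 120 mm tall, upright on the table; origin at its base.
- bowl: Bystander: steel bowl, 130 mm wide, 50 mm high, on the table; origin at its base.
- grille: Bystander: the guard grille taken off the posts, a wire ring 128 mm wide, lying on the table; origin at its underside's centre.

How it is judged:
On the way, in this order (a step that is already met when the one before it is completed fails the run):
1. the cassette is fully home (within 3 mm) and lies flat (x of cassette in the frame of cleaner between -0.048 and -0.04 m and z of cassette in the frame of cleaner below 0.073 m and angle between cassette's own z axis and vertical below 0.04 rad), for 0.2 s.
2. the wing nut clamps the cassette with 8 to 45 N (contact force between nut and cassette between 8 and 45 N), for 0.2 s.
At the end, for the whole second after the job is handed in: The cassette is home within 3 mm, flat on the deck (within 0.04 rad), and the wing nut presses on its fork with 8 to 45 N (all of step 1 and all of step 2); the robot touches nothing.
It fails at once if the nut is overtightened (over 45 N on the cassette) (contact force between nut and cassette above 45 N).
It fails at once if the robot leans on a post with more than 12 N (contact force between the fingers and posts above 8 N or contact force between the arm and posts above 12 N).
It fails at once if the cassette is shoved with more than 30 N (contact force between the fingers and cassette above 30 N).
It fails at once if a bystander is moved by more than 30 mm (distance of any of spray, bowl, grille from where it was at the start of the episode above 0.03 m).
It also fails if it takes over 72 s, if anything falls off the work surface, if the arm or the gripper's body presses on something with over 40 N, if the wrist force passes 120 N, or if a joint passes its speed limit or range.

## Working session

There is one attempt and no reset: what is moved stays moved. The work goes in short steps, Python scripts to look and compute and a tool call to move; the robot and the scene stay as the last step left them, time stands still between calls to the robot, and variables do not carry over. Pictures are saved under pics/ and viewed, at most 10 in all, crops included, and the job is handed in when it is done.

Besides the shell and the picture viewer there is one more tool, called after "Emit:" as name([rows], argument=value, ...), one row to a line, values as JSON. drive_tool: Moves the arm, as the interface text tells. Its arguments: {"type":"object","properties":{"increments":{"type":"array","items":{"type":"array","items":{"type":"number"}}}},"required":["increments"]}

```bash
mkdir -p pics; ls
python3 - <<'E'
from station import r
import cv2,numpy as np
for n in("top","scene"):
    im=r.read_camera(n); cv2.imwrite(f"pics/{n}0.png",im)
    m=r.camera_model(n); print(n,np.round(m["camera_matrix"],1).tolist(),np.round(m["R"],4).tolist(),np.round(m["t"],4).tolist())
s=r.sense(); print(s)
print(r.camera_model("wrist"))
E
```

```text
pics
top [[510.5, 0.0, 316.6], [0.0, 510.5, 200.5], [0.0, 0.0, 1.0]] [[0.0145, -0.9999, -0.0032], [-0.9963, -0.0141, -0.0848], [0.0847, 0.0044, -0.9964]] [-0.0024, 0.5426, 1.2687]
scene [[417.0, 0.0, 326.0], [0.0, 417.0, 202.4], [0.0, 0.0, 1.0]] [[0.8289, 0.5591, 0.0162], [0.4599, -0.6648, -0.5887], [-0.3184, 0.4954, -0.8082]] [-0.4356, -0.183, 1.1767]
{'time': 0.1, 'q': array([ 1.16389324,  0.47771759,  0.02237834,  1.55629786, -0.01151616,
        1.10928679, -0.08310065]), 'qvel': array([-1.00927771e-03, -2.21925504e-03,  7.47928022e-04, -1.97781408e-03,
       -9.67922599e-05, -1.56755284e-03,  7.60902031e-04]), 'joint_efforts': array([ 4.20298529e-03, -5.84086633e+01,  1.53977070e+00, -2.73311752e+01,
       -5.42550010e-02,  1.30748295e-02,  6.77165553e-05]), 'eef_pos': array([ 0.19853827, -0.64463442,  0.24080261]), 'ee_rot': array([-7.70966472e-04,  9.88861436e-01,  1.48836943e-01, -1.74661707e-04]), 'wrist_force': array([-0.91094011, -0.86977056,  0.10377142]), 'moment': array([ 0.00515035,  0.03114416, -0.03724668]), 'gripper_force': 0.0, 'finger_gap': 0.9984337473089859}
{'camera_matrix': array([[300.43779189,   0.        , 321.3342601 ],
       [  0.        , 300.43779189, 201.93961254],
       [  0.        ,   0.        ,   1.        ]]), 'tool_from_camera': array([[ 1.14105333e-03, -9.57632443e-01, -2.87990976e-01,
         7.89179373e-02],
       [ 9.99997273e-01,  1.67952196e-03, -1.62267062e-03,
        -7.12876968e-04],
       [ 2.03760920e-03, -2.87988339e-01,  9.57631748e-01,
        -1.43202585e-01],
       [ 0.00000000e+00,  0.00000000e+00,  0.00000000e+00,
         1.00000000e+00]])}
```

View pics/top0.png

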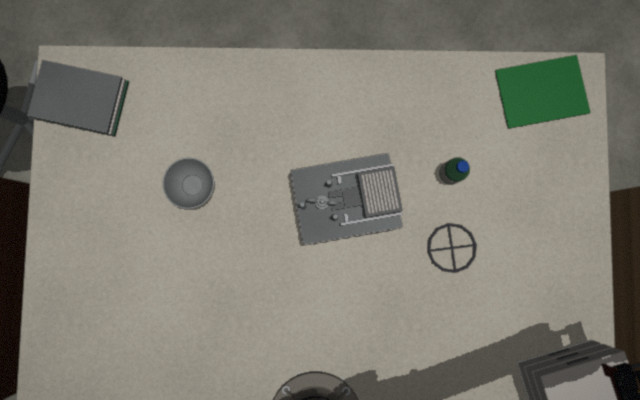

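View pics/scene0.png

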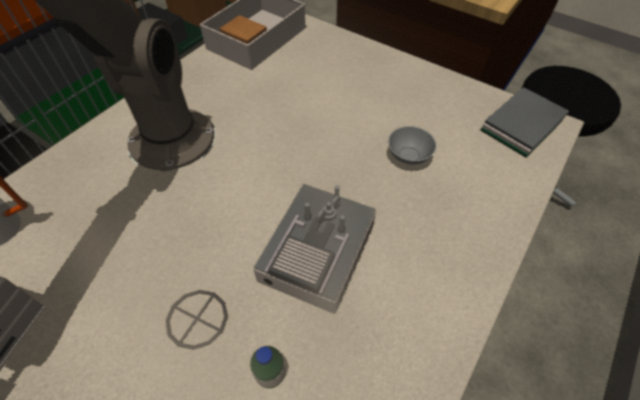

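Top view: the cleaner spans about px (290-403, 154-245). The stud is near (322,202) and the cassette near (380,192), sliding left (world +y). I'll enlarge crops to refine these.

Run:
```python
import cv2,numpy as np
im=cv2.imread("pics/top0.png")[145:253,280:424]; a=cv2.resize(im,None,fx=5.5,fy=5.5,interpolation=cv2.INTER_CUBIC)
cv2.imwrite("pics/c1.png",cv2.convertScaleAbs(a,alpha=1.5))
```

```text
(no output)
```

View pics/c1.png

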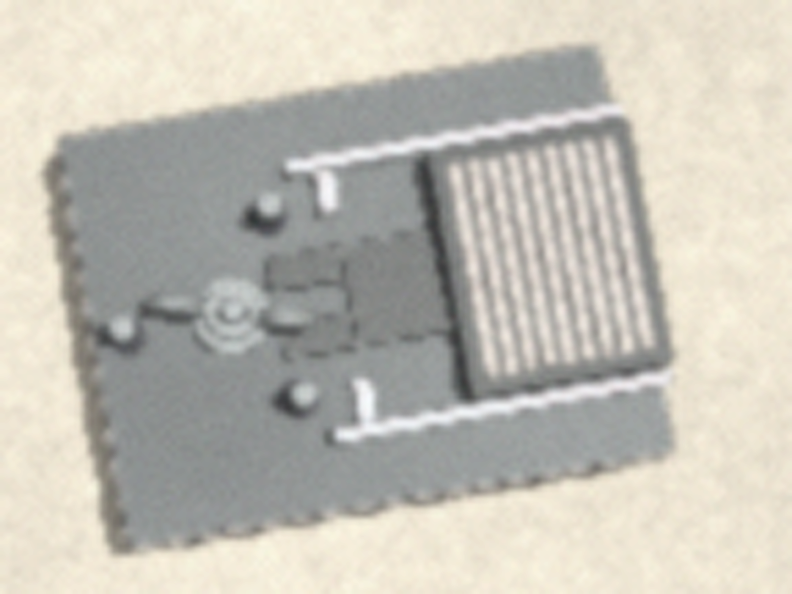

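Crop px: deck corners are (62,135), (598,45), (676,455), (118,550) and the stud is at (232,312). Post tops are at (270,205), (123,328), (302,395). The cassette top has corners (428,155), (625,118), (672,365), (475,397). The wings run from (150,305) to (308,320), roughly toward the front post and the cassette.

```bash
cat > h.py <<'E'
import numpy as np, cv2
from station import r
from scipy.optimize import least_squares
from scipy.spatial.transform import Rotation as Ro
def ray(m,u,v,z):
    K,R,t=m["camera_matrix"],np.array(m["R"]),np.array(m["t"])
    d=R.T@np.linalg.solve(K,[u,v,1]); c=-R.T@t
    return (c+d*(z-c[2])/d[2])
E
python3 - <<'E'
from h import *
m=r.camera_model("top")
P=lambda u,v,z: ray(m,(u+.5)/5.5-.5+280,(v+.5)/5.5-.5+145,z)[:2]
# image left=+x cleaner
obs=[((62,135),.07,(.125,-.095)),((598,45),.07,(-.125,-.095)),((676,455),.07,(-.125,.095)),((118,550),.07,(.125,.095)),
((232,312),.116,(.055,0))]
h=[((270,205),.12,-120),((123,328),.12,0),((302,395),.12,120)]
for p,z,a in h:
    a=np.radians(a); obs.append((p,z,(.055+.0475*np.cos(a),.0475*np.sin(a))))
W=np.array([P(*p,z) for p,z,_ in obs]); L=np.array([o[2] for o in obs])
for flip in(1,-1):
    LL=L*[1,flip]
    f=lambda x:((LL@np.array([[np.cos(x[2]),np.sin(x[2])],[-np.sin(x[2]),np.cos(x[2])]]))+x[:2]-W).ravel()
    s=least_squares(f,[.6,0,1.5]); print(flip,s.x,np.degrees(s.x[2]),np.round(f(s.x).reshape(-1,2)*1e3,1).tolist())
    if s.cost<1e-3:
        c,sn=np.cos(s.x[2]),np.sin(s.x[2]); R=np.array([[c,-sn],[sn,c]])
        loc=lambda w:np.round((w-s.x[:2])@R*1e3,1)
        print("cass",[loc(P(u,v,.096)).tolist() for u,v in[(428,155),(625,118),(672,365),(475,397)]])
        print("wing",[loc(P(u,v,.11)).tolist() for u,v in[(150,305),(308,320),(232,312)]])
print("spray",ray(m,458,167,.12)," bowl",ray(m,189,184,.05),"grille",ray(m,452,248,.0))
E
```

```text
1 [ 0.54437251 -0.06352776  1.74996812] 100.26578754502236 [[0.7, 7.1], [1.3, -0.2], [-3.2, 0.8], [-2.4, 1.4], [1.6, -2.1], [0.6, -2.6], [0.9, -1.6], [0.6, -2.7]]
cass [[-38.6, -54.2], [-126.2, -56.1], [-127.2, 53.5], [-40.7, 53.2]]
wing [[91.4, -8.1], [25.7, 9.4], [57.2, 0.7]]
-1 [ 0.54489759 -0.06342738  1.76940819] 101.37962150698377 [[-187.8, -28.9], [-182.4, -35.3], [186.4, 37.0], [182.3, 36.7], [1.0, -2.2], [-80.3, -18.1], [-0.5, -1.9], [81.3, 12.8]]
spray [ 0.61815927 -0.32636069  0.12      ]  bowl [0.57703606 0.32296948 0.05      ] grille [ 0.42782741 -0.34205201  0.        ]
```

Emit:
drive_tool([
  [350,545,30,0,0,-7,-1],
  [350,545,30,0,0,-7,-1],
  [350,545,30,0,0,-7,-1],
  [350,545,30,0,0,-7,-1],
  [350,545,30,0,0,-7,-1],
  [350,545,30,0,0,-7,-1],
  [350,545,30,0,0,-7,-1],
  [350,545,30,0,0,-7,-1],
])

```text
time: 0.77
eef_pos: [0.3791, -0.3629, 0.257]
ee_rot: [-0.0, 0.996, 0.088, -0.0]
wrist_force: [0.6, 0.1, -0.1]
finger_gap: 0.432
gripper_force: 0.0
```

Emit:
drive_tool([
  [170,260,15,0,0,0,-1],
  [170,260,15,0,0,0,-1],
  [170,260,15,0,0,0,-1],
  [170,260,15,0,0,0,-1],
  [170,260,15,0,0,0,-1],
  [170,260,15,0,0,0,-1],
  [170,260,15,0,0,0,-1],
  [170,260,15,0,0,0,-1],
])

```text
time: 1.43
eef_pos: [0.5508, -0.0989, 0.2723]
ee_rot: [-0.001, 0.996, 0.091, 0.001]
wrist_force: [0.7, -0.3, -0.1]
finger_gap: 0.004
gripper_force: 0.0
```

Emit:
drive_tool([
  [0,0,0,0,0,0,-1],
  [0,0,0,0,0,0,-1],
])

```text
time: 1.6
eef_pos: [0.5487, -0.1038, 0.2716]
ee_rot: [-0.0, 0.996, 0.09, -0.0]
wrist_force: [0.0, -1.2, 0.8]
finger_gap: 0.004
gripper_force: 0.0
```

Run:
```python
from h import *
s=r.sense(); im=r.read_camera("wrist"); print(s["eef_pos"],s["ee_rot"],s["finger_gap"],s["q"])
np.savez("w1.npz",p=s["eef_pos"],q=s["ee_rot"]); cv2.imwrite("pics/w1.png",im)
cv2.imwrite("pics/w1c.png",cv2.convertScaleAbs(cv2.resize(im,None,fx=1.25,fy=1.25,interpolation=cv2.INTER_CUBIC),alpha=1.4))
```

```text
[ 0.54874048 -0.10380141  0.27159306] [-1.37687740e-04  9.95980974e-01  8.95638657e-02 -4.40025432e-04] 0.0043396436734461225 [ 0.30383811  0.27439561 -0.27696724  1.78738553  0.08338934  1.09211427
 -1.3932379 ]
```

View pics/w1c.png

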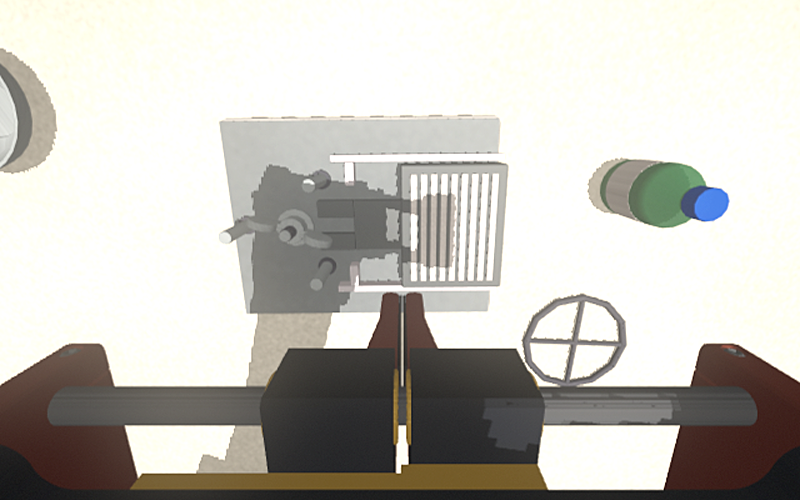

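Run:
```python
import cv2
im=cv2.imread("pics/w1.png")[85:260,165:425]
cv2.imwrite("pics/w1d.png",cv2.resize(im,None,fx=3,fy=3,interpolation=cv2.INTER_CUBIC))
```

```text
(no output)
```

View pics/w1d.png

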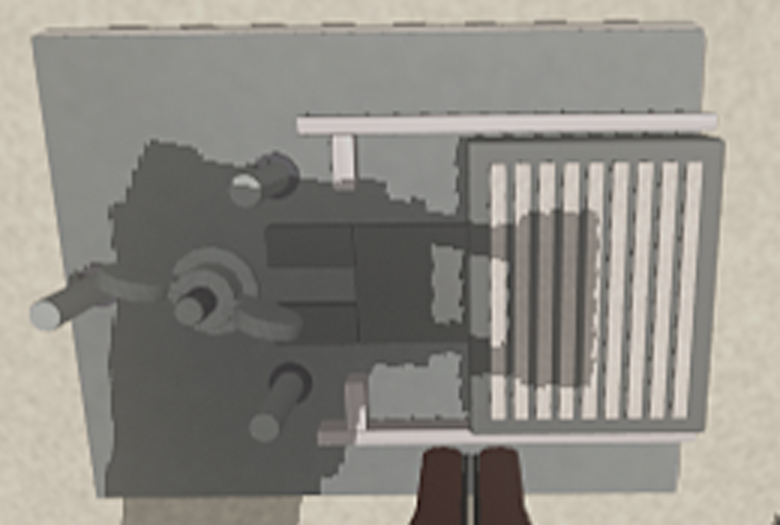

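Crop px: deck corners (33,35), (705,29), (676,491), (98,497); stud top (192,308); post tops (245,190), (44,314), (264,428); cassette top corners (466,141), (724,140), (704,430), (471,432). The wings run from about (110,285) to (292,325).

```bash
cat > m.py <<'E'
from h import *
def wcam(p,q):
    w=dict(r.camera_model("wrist")); T=np.eye(4); T[:3,:3]=Ro.from_quat(np.r_[q[1:],q[0]]).as_matrix(); T[:3,3]=p
    T=np.linalg.inv(T@w["tool_from_camera"]); w["R"]=T[:3,:3]; w["t"]=T[:3,3]; return w
def fit(W,L):
    f=lambda x:((L@np.array([[np.cos(x[2]),np.sin(x[2])],[-np.sin(x[2]),np.cos(x[2])]]))+x[:2]-W).ravel()
    s=least_squares(f,[.6,0,1.7],loss="soft_l1",f_scale=.002); return s.x,np.round(f(s.x).reshape(-1,2)*1e3,1).tolist()
def tf(x):
    c,s=np.cos(x[2]),np.sin(x[2]); R=np.array([[c,-s],[s,c]])
    return (lambda w:np.round((np.asarray(w)-x[:2])@R*1e3,1).tolist()),(lambda l:np.round(R@np.asarray(l)+x[:2],4).tolist())
an=np.radians([-120,0,120])
L=np.array([(.125,-.095),(-.125,-.095),(-.125,.095),(.125,.095),(.055,0)]+[(.055+.0475*np.cos(a),.0475*np.sin(a)) for a in an])
L=L
Z=[.07]*4+[.116]+[.12]*3
E
python3 - <<'E'
from m import *
d=np.load("w1.npz"); w=wcam(d["p"],d["q"])
P=lambda u,v,z: ray(w,(u+.5)/3-.5+165,(v+.5)/3-.5+85,z)[:2]
px=[(33,35),(705,29),(676,491),(98,497),(192,308),(245,190),(44,314),(264,428)]
x,e=fit(np.array([P(*p,z) for p,z in zip(px,Z)]),L); print("wrist",x,np.degrees(x[2]),e)
m=r.camera_model("top")
Q=lambda u,v,z: ray(m,(u+.5)/5.5-.5+280,(v+.5)/5.5-.5+145,z)[:2]
pt=[(62,135),(598,45),(676,455),(118,550),(232,312),(270,205),(123,328),(302,395)]
y,e2=fit(np.array([Q(*p,z) for p,z in zip(pt,Z)]),L); print("top",y,np.degrees(y[2]),e2)
loc,wor=tf(x); print("stud w",wor([.055,0]),"top",tf(y)[1]([.055,0]), "push start",wor([-.155,0]),tf(y)[1]([-.155,0]))
print("cass",[loc(P(u,v,.096)) for u,v in[(466,141),(724,140),(704,430),(471,432)]])
print("wing",[loc(P(u,v,.108)) for u,v in[(110,285),(292,325)]])
E
```

```text
wrist [ 0.54524597 -0.06276396  1.76001854] 100.84163423701148 [[2.0, 7.9], [3.5, 0.8], [-4.0, -0.6], [-4.4, 6.7], [-0.8, -0.3], [0.4, -1.5], [0.1, -1.6], [0.8, -1.5]]
top [ 0.54420347 -0.06288232  1.753145  ] 100.44780942385448 [[0.0, 8.0], [1.5, 0.8], [-2.9, 1.2], [-2.9, 1.6], [1.2, -1.5], [0.3, -1.8], [0.4, -1.1], [0.3, -2.2]]
stud w [0.5349, -0.0087] top [0.5342, -0.0088] push start [0.5744, -0.215] [0.5723, -0.2153]
cass [[-38.8, -54.4], [-127.7, -54.0], [-127.9, 53.2], [-39.6, 53.3]]
wing [[85.5, -7.4], [23.1, 7.6]]
```

Emit:
drive_tool([
  [25,-118,0,0,0,0,-1],
  [25,-118,0,0,0,0,-1],
  [25,-118,0,0,0,0,-1],
  [25,-118,-40,0,0,0,-1],
  [25,-118,-80,0,0,0,-1],
  [25,-118,-120,0,0,0,-1],
  [25,-118,-155,0,0,0,-1],
  [25,-118,-174,0,0,0,-1],
])

```text
time: 2.32
eef_pos: [0.5694, -0.2248, 0.0936]
ee_rot: [-0.001, 0.996, 0.087, -0.003]
wrist_force: [-0.4, -0.3, -0.2]
finger_gap: 0.007
gripper_force: 0.0
```

Emit:
drive_tool([
  [0,0,0,0,0,0,-1],
  [-1,4,0,0,0,0,-1],
  [-1.5,8,0,0,0,0,-1],
  [-2,12,0,0,0,0,-1],
  [-2,12,0,0,0,0,-1],
])

```text
time: 2.73
eef_pos: [0.5727, -0.21, 0.1001]
ee_rot: [0.0, 0.996, 0.089, 0.002]
wrist_force: [0.3, -0.3, 0.5]
finger_gap: 0.004
gripper_force: 0.0
```

Emit:
drive_tool([
  [-0.5,3,0,0,0,0,-1],
  [-1,6,0,0,0,0,-1],
  [-1.5,8,0,0,0,0,-1],
  [-2,10,0,0,0,0,-1],
  [-2,12,0,0,0,0,-1],
  [-2.5,14,0,0,0,0,-1],
  [-3,16,0,0,0,0,-1],
  [-3.5,18,0,0,0,0,-1],
])

```text
time: 3.4
eef_pos: [0.5682, -0.1936, 0.0982]
ee_rot: [0.0, 0.996, 0.088, 0.0]
wrist_force: [0.6, -1.6, 1.1]
finger_gap: 0.009
gripper_force: 1.5
```

Emit:
drive_tool([
  [-0.5,2,0,0,0,0,-1],
  [-1,4,0,0,0,0,-1],
  [-1,6,0,0,0,0,-1],
  [-1.5,8,0,0,0,0,-1],
  [-2,10,0,0,0,0,-1],
  [-2,12,0,0,0,0,-1],
  [-2.5,14,0,0,0,0,-1],
  [-3,16,0,0,0,0,-1],
])

```text
time: 4.07
eef_pos: [0.5653, -0.1769, 0.0982]
ee_rot: [0.0, 0.996, 0.088, 0.0]
wrist_force: [1.8, -4.3, 1.7]
finger_gap: 0.006
gripper_force: 1.9
```

Emit:
drive_tool([
  [0,1.5,0,0,0,0,-1],
  [-0.5,3,0,0,0,0,-1],
  [-0.5,4,0,0,0,0,-1],
  [-1,5,0,0,0,0,-1],
  [-1,6,0,0,0,0,-1],
  [-1.5,7,0,0,0,0,-1],
  [-1.5,8,0,0,0,0,-1],
  [-1.5,8,0,0,0,0,-1],
])

```text
time: 4.73
eef_pos: [0.5637, -0.1688, 0.0982]
ee_rot: [0.0, 0.996, 0.088, 0.0]
wrist_force: [0.7, -2.5, 2.9]
finger_gap: 0.003
gripper_force: 2.0
```

Emit:
drive_tool([
  [0,0.7,0,0,0,0,-1],
  [0,1.4,0,0,0,0,-1],
  [-0.5,2,0,0,0,0,-1],
  [-0.5,2.5,0,0,0,0,-1],
  [-0.5,2.5,0,0,0,0,-1],
])

```text
time: 5.15
eef_pos: [0.5632, -0.1663, 0.0981]
ee_rot: [-0.0, 0.996, 0.088, 0.0]
wrist_force: [0.7, -4.4, 3.2]
finger_gap: 0.006
gripper_force: 2.2
```

Emit:
drive_tool([
  [0,0.5,0,0,0,0,-1],
  [0,1,0,0,0,0,-1],
  [0,1.5,0,0,0,0,-1],
  [0,1.5,0,0,0,0,-1],
])

```text
time: 5.48
eef_pos: [0.5631, -0.1649, 0.0981]
ee_rot: [0.0, 0.996, 0.088, -0.0]
wrist_force: [0.9, -4.9, 4.2]
finger_gap: 0.006
gripper_force: 2.4
```

Emit:
drive_tool([
  [0,0.5,0,0,0,0,-1],
  [0,1,0,0,0,0,-1],
  [0,1,0,0,0,0,-1],
])

```text
time: 5.73
eef_pos: [0.5631, -0.1639, 0.0981]
ee_rot: [0.0, 0.996, 0.088, -0.0]
wrist_force: [1.0, -3.9, 2.8]
finger_gap: 0.009
gripper_force: 2.4
```

Emit:
drive_tool([
  [0,0.5,0,0,0,0,-1],
  [0,1,0,0,0,0,-1],
  [0,1,0,0,0,0,-1],
])

```text
time: 5.98
eef_pos: [0.563, -0.1629, 0.0981]
ee_rot: [-0.0, 0.996, 0.088, -0.0]
wrist_force: [0.1, -4.7, 3.4]
finger_gap: 0.007
gripper_force: 2.3
```

Emit:
drive_tool([
  [0,0.5,0,0,0,0,-1],
  [0,1,0,0,0,0,-1],
  [0,1.5,0,0,0,0,-1],
  [0,1.5,0,0,0,0,-1],
])

```text
time: 6.32
eef_pos: [0.563, -0.1612, 0.098]
ee_rot: [-0.0, 0.996, 0.088, -0.0]
wrist_force: [0.1, -4.0, 2.6]
finger_gap: 0.006
gripper_force: 2.3
```

Emit:
drive_tool([
  [0,0.5,0,0,0,0,-1],
  [0,1,0,0,0,0,-1],
  [0,1,0,0,0,0,-1],
])

```text
time: 6.57
eef_pos: [0.563, -0.1602, 0.098]
ee_rot: [-0.0, 0.996, 0.088, -0.0]
wrist_force: [0.1, -3.4, 3.0]
finger_gap: 0.009
gripper_force: 2.1
```

Emit:
drive_tool([
  [0,0.5,0,0,0,0,-1],
  [0,1,0,0,0,0,-1],
  [0,1,0,0,0,0,-1],
])

```text
time: 6.82
eef_pos: [0.5633, -0.1598, 0.098]
ee_rot: [0.0, 0.996, 0.088, 0.0]
wrist_force: [1.3, -5.6, 2.2]
finger_gap: 0.007
gripper_force: 2.9
```

Emit:
drive_tool([
  [0,0.5,0,0,0,0,-1],
  [0,1,0,0,0,0,-1],
  [0,1,0,0,0,0,-1],
])

```text
time: 7.07
eef_pos: [0.5637, -0.1594, 0.098]
ee_rot: [0.001, 0.996, 0.088, 0.001]
wrist_force: [2.6, -7.0, 0.7]
finger_gap: 0.003
gripper_force: 3.7
```

Emit:
drive_tool([
  [0,0.5,0,0,0,0,-1],
  [0,1,0,0,0,0,-1],
  [0,1,0,0,0,0,-1],
])

```text
time: 7.32
eef_pos: [0.5637, -0.1594, 0.0981]
ee_rot: [0.001, 0.996, 0.088, 0.001]
wrist_force: [2.8, -9.4, 0.2]
finger_gap: 0.007
gripper_force: 4.8
```

Emit:
drive_tool([
  [4,-20,0,0,0,0,-1],
  [5,-28,10,0,0,0,-1],
  [5,-28,50,0,0,0,-1],
  [5,-28,90,0,0,0,-1],
  [5,-28,130,0,0,0,-1],
  [5,-28,150,0,0,0,-1],
  [5,-28,150,0,0,0,-1],
])

```text
time: 7.9
eef_pos: [0.5707, -0.1844, 0.254]
ee_rot: [0.001, 0.996, 0.089, 0.004]
wrist_force: [0.4, -0.4, 0.2]
finger_gap: 0.01
gripper_force: 0.0
```

Emit:
drive_tool([
  [-10,41,0,0,0,7,-0.18],
  [-20,83,0,0,0,14,-0.18],
  [-25,125,0,0,0,21,-0.18],
  [-34,166,0,0,0,28,-0.18],
  [-34,180,0,0,0,35,-0.18],
  [-34,180,0,0,0,42,-0.18],
  [-34,180,0,0,0,46,-0.18],
  [-34,180,0,0,0,46,-0.18],
])

```text
time: 8.57
eef_pos: [0.5329, -0.0039, 0.2472]
ee_rot: [-0.001, 0.881, 0.472, -0.001]
wrist_force: [-0.3, 0.0, 0.0]
finger_gap: 0.408
gripper_force: 0.0
```

Emit:
drive_tool([
  [0,0,0,0,0,0,-0.18],
  [0,0,0,0,0,0,-0.18],
])

```text
time: 8.73
eef_pos: [0.5336, -0.0053, 0.2476]
ee_rot: [-0.0, 0.883, 0.469, -0.0]
wrist_force: [-0.2, 0.1, -0.1]
finger_gap: 0.41
gripper_force: 0.0
```

Run:
```python
from h import *
s=r.sense(); im=r.read_camera("wrist"); t=r.read_camera("top"); print(s["eef_pos"],s["ee_rot"],s["finger_gap"],s["q"],s["moment"],s["wrist_force"])
np.savez("w2.npz",p=s["eef_pos"],q=s["ee_rot"]); cv2.imwrite("pics/w2.png",im); cv2.imwrite("pics/top2.png",t)
a=cv2.resize(im[0:290,100:540],(792,522),interpolation=cv2.INTER_CUBIC)
cv2.imwrite("pics/w2c.png",a)
```

```text
[ 0.53361715 -0.00533343  0.24759374] [-4.71578547e-04  8.83036243e-01  4.69304325e-01 -4.70846399e-04] 0.40975867750008377 [ 0.27178701  0.27453618 -0.45056362  1.86095333  0.13682395  1.03765253
 -0.82778739] [ 0.04924962 -0.0287972   0.00772185] [-0.19721998  0.06187496 -0.08659259]
```

View pics/w2c.png

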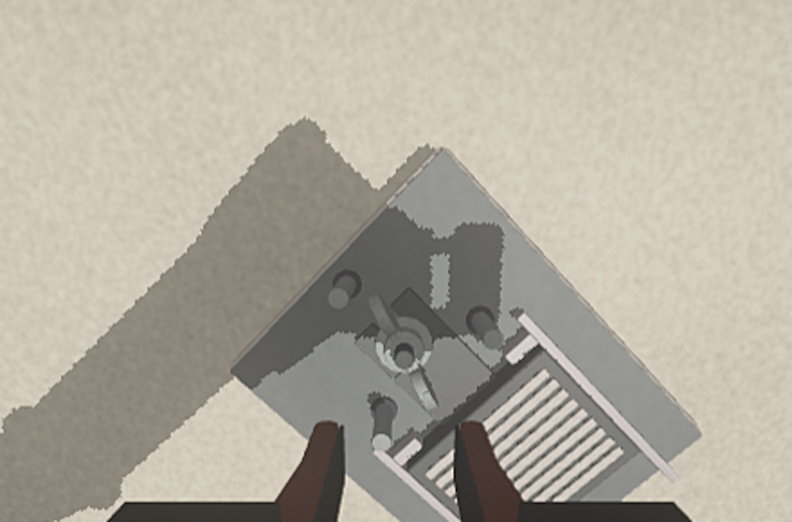

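The fork is round the stud and the cassette is against the end stops. Crop px: stud top (404,355), wing tips (376,300) and (430,405), post tops (341,297), (491,339), (381,442). I'll turn the gripper half a turn up here so the clockwise sweep stays within joint 7's range.

Run:
```python
from m import *
d=np.load("w2.npz"); w=wcam(d["p"],d["q"])
P=lambda u,v,z: ray(w,(u+.5)/1.8-.5+100,(v+.5)/1.8-.5,z)[:2]
print("stud",P(404,355,.116)); p=[P(*q,.12) for q in[(341,297),(491,339),(381,442)]]; print("posts",np.round(p,4).tolist(),"mean",np.mean(p,0))
t=[P(*q,.11) for q in [(376,300),(430,405)]]; dd=t[0]-t[1]; print("wing ang",np.degrees(np.arctan2(dd[1],dd[0])),t)
```

```text
stud [ 0.53598782 -0.00449454]
posts [[0.5271, 0.0394], [0.5786, -0.0214], [0.4987, -0.0376]] mean [ 0.53479713 -0.0065293 ]
wing ang 82.52228714494963 [array([0.53955542, 0.02711443]), array([ 0.53102079, -0.03790792])]
```

Emit:
drive_tool([
  [1,-2,0,0,0,7,-0.18],
  [1,-2,0,0,0,14,-0.18],
  [1,-2,0,0,0,21,-0.18],
  [1,-2,0,0,0,28,-0.18],
  [1,-2,0,0,0,35,-0.18],
  [1,-2,0,0,0,42,-0.18],
  [1,-2,0,0,0,49,-0.18],
  [1,-2,0,0,0,56,-0.18],
])

```text
time: 9.5
eef_pos: [0.5351, -0.0076, 0.248]
ee_rot: [-0.0, 0.556, 0.831, 0.0]
wrist_force: [-0.1, 0.2, 0.4]
finger_gap: 0.41
gripper_force: 0.0
```

Emit:
drive_tool([
  [0,0,0,0,0,7,-0.18],
  [0,0,0,0,0,14,-0.18],
  [0,0,0,0,0,21,-0.18],
  [0,0,0,0,0,28,-0.18],
  [0,0,0,0,0,35,-0.18],
  [0,0,0,0,0,42,-0.18],
  [0,0,0,0,0,49,-0.18],
  [0,0,0,0,0,56,-0.18],
])

```text
time: 10.17
eef_pos: [0.535, -0.0076, 0.248]
ee_rot: [-0.0, 0.101, 0.995, 0.0]
wrist_force: [-0.4, -0.2, 0.5]
finger_gap: 0.413
gripper_force: 0.0
```

Emit:
drive_tool([
  [0,0,0,0,0,7,-0.18],
  [0,0,0,0,0,14,-0.18],
  [0,0,0,0,0,21,-0.18],
  [0,0,0,0,0,28,-0.18],
  [0,0,0,0,0,35,-0.18],
  [0,0,0,0,0,42,-0.18],
  [0,0,0,0,0,49,-0.18],
  [0,0,0,0,0,56,-0.18],
])

```text
time: 10.83
eef_pos: [0.5351, -0.0077, 0.248]
ee_rot: [-0.0, -0.378, 0.926, 0.0]
wrist_force: [0.4, 0.4, -0.1]
finger_gap: 0.411
gripper_force: 0.0
```

Emit:
drive_tool([
  [0,0,0,0,0,6,-0.18],
  [0,0,0,0,0,12,-0.18],
  [0,0,0,0,0,12,-0.18],
  [0,0,0,0,0,12,-0.18],
])

```text
time: 11.17
eef_pos: [0.5351, -0.0077, 0.2479]
ee_rot: [-0.0, -0.469, 0.883, 0.0]
wrist_force: [-1.3, -0.2, 0.1]
finger_gap: 0.412
gripper_force: 0.0
```

Run:
```python
from m import *
s=r.sense();print(s)
```

```text
{'time': 11.1667, 'q': array([ 0.72374997,  0.42334062, -1.04554482,  1.8320442 ,  0.40509709,
        1.12152923,  2.0809624 ]), 'qvel': array([-0.00937884, -0.00691813,  0.01031199,  0.00162022, -0.00263674,
       -0.00196339, -0.0120003 ]), 'joint_efforts': array([  0.19325408, -39.97808576, -10.03346443, -25.20810306,
         0.10409307,   0.07466336,   0.32079589]), 'eef_pos': array([ 0.53509045, -0.00766844,  0.24792265]), 'ee_rot': array([-9.53300946e-05, -4.68512875e-01,  8.83456627e-01,  2.55898615e-04]), 'wrist_force': array([-1.28201554, -0.15170233,  0.0810587 ]), 'moment': array([ 0.10701613, -0.15760111, -0.03017151]), 'gripper_force': 0.0, 'finger_gap': 0.41232485933260854}
```

Emit:
drive_tool([
  [0,1,-35,0,0,0,-0.18],
  [0,1,-70,0,0,0,-0.18],
  [0,1,-90,0,0,0,-0.18],
  [0,1,-105,0,0,0,-0.18],
  [0,1,-115,0,0,0,-0.18],
  [0,1,-124,0,0,0,-0.18],
  [0,1,-134,0,0,0,-0.18],
  [0,1,-134,0,0,0,-0.18],
])

```text
time: 11.83
eef_pos: [0.5348, -0.0066, 0.113]
ee_rot: [-0.001, -0.47, 0.883, 0.0]
wrist_force: [-1.0, -0.2, -0.4]
finger_gap: 0.411
gripper_force: 0.0
```

Emit:
drive_tool([
  [0,0,0,0,0,-4,-0.18],
  [0,0,0,0,0,-8,-0.18],
  [0,0,0,0,0,-12,-0.18],
  [0,0,0,0,0,-16,-0.18],
  [0,0,0,0,0,-20,-0.18],
  [0,0,0,0,0,-24,-0.18],
  [0,0,0,0,0,-28,-0.18],
  [0,0,0,0,0,-32,-0.18],
])

```text
time: 12.5
eef_pos: [0.5354, -0.0064, 0.1149]
ee_rot: [0.0, -0.207, 0.978, -0.0]
wrist_force: [-0.7, -0.4, 0.0]
finger_gap: 0.408
gripper_force: 0.9
```

```bash
cat > s.py <<'E'
from m import *
s=r.sense(); q=s["ee_rot"]; print("yaw_y",round(np.degrees(2*np.arctan2(q[2],q[1]))%360-90,2),"M",np.round(s["moment"],3),"F",np.round(s["wrist_force"],1),s["eef_pos"].round(4),"q7",s["q"][6].round(2))
E
python3 s.py
python3 - <<'E'
from h import *
im=r.read_camera("wrist"); cv2.imwrite("pics/w3.png",cv2.resize(im,None,fx=1.25,fy=1.25))
E
```

```text
yaw_y 113.9 M [ 0.055  0.081 -0.002] F [-0.7 -0.4  0. ] [ 0.5354 -0.0064  0.1149] q7 1.44
```

View pics/w3.png

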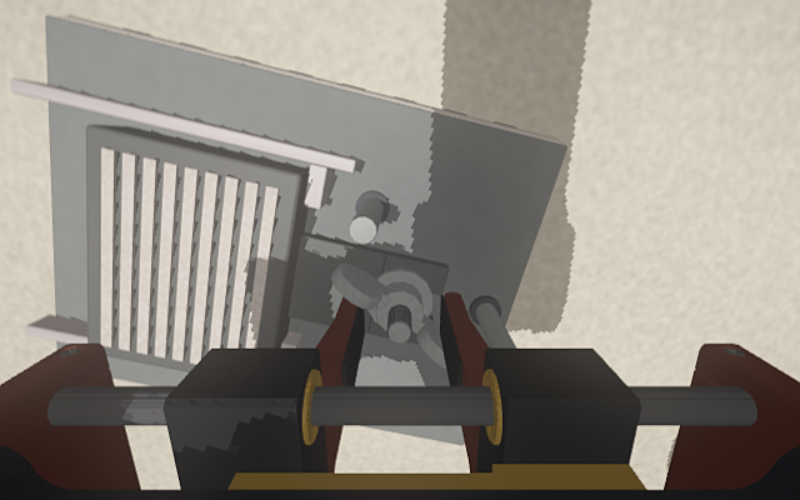

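The fingers straddle the hub at about (400,310), and the left finger is just touching the upper-left wing at (350,285). Posts are clear. I'll turn clockwise while watching the moment.

Emit:
drive_tool([
  [0,0,0,0,0,-4,-0.18],
  [0,0,0,0,0,-8,-0.18],
  [0,0,0,0,0,-12,-0.18],
  [0,0,0,0,0,-16,-0.18],
  [0,0,0,0,0,-20,-0.18],
  [0,0,0,0,0,-20,-0.18],
])

```text
time: 13.05
eef_pos: [0.5358, -0.0065, 0.1148]
ee_rot: [0.001, -0.035, 0.999, -0.0]
wrist_force: [0.9, -0.9, -0.2]
finger_gap: 0.413
gripper_force: 0.1
```

```bash
python3 s.py
```

```text
yaw_y 94.04 M [ 0.036 -0.225  0.035] F [ 0.9 -0.9 -0.2] [ 0.5358 -0.0065  0.1148] q7 1.14
```

Emit:
drive_tool([
  [0,0,0,0,0,-4,-0.18],
  [0,0,0,0,0,-8,-0.18],
  [0,0,0,0,0,-12,-0.18],
  [0,0,0,0,0,-16,-0.18],
  [0,0,0,0,0,-16,-0.18],
])

```text
time: 13.47
eef_pos: [0.5359, -0.0067, 0.1147]
ee_rot: [0.001, 0.103, 0.995, -0.0]
wrist_force: [0.7, -1.2, -0.9]
finger_gap: 0.414
gripper_force: 0.6
```

```bash
python3 s.py
```

```text
yaw_y 78.13 M [-0.1   -0.385  0.057] F [ 0.7 -1.2 -0.9] [ 0.5359 -0.0067  0.1147] q7 0.9
```

Emit:
drive_tool([
  [0,0,0,0,0,-4,-0.18],
  [0,0,0,0,0,-8,-0.18],
  [0,0,0,0,0,-12,-0.18],
  [0,0,0,0,0,-12,-0.18],
])

```text
time: 13.8
eef_pos: [0.5357, -0.0065, 0.1145]
ee_rot: [0.001, 0.206, 0.979, 0.0]
wrist_force: [2.1, -0.5, -1.1]
finger_gap: 0.412
gripper_force: 0.6
```

```bash
python3 s.py
```

```text
yaw_y 66.21 M [-0.157 -0.371  0.112] F [ 2.1 -0.5 -1.1] [ 0.5357 -0.0065  0.1145] q7 0.72
```

Emit:
drive_tool([
  [0,0,0,0,0,-3,-0.18],
  [0,0,0,0,0,-6,-0.18],
  [0,0,0,0,0,-9,-0.18],
  [0,0,0,0,0,-9,-0.18],
])

```text
time: 14.13
eef_pos: [0.5356, -0.0065, 0.1144]
ee_rot: [0.0, 0.282, 0.96, 0.0]
wrist_force: [1.0, -0.4, 0.4]
finger_gap: 0.411
gripper_force: 0.6
```

```bash
python3 s.py
```

```text
yaw_y 57.29 M [-0.197 -0.429  0.05 ] F [ 1.  -0.4  0.4] [ 0.5356 -0.0065  0.1144] q7 0.59
```

Emit:
drive_tool([
  [0,0,0,0,0,-4,-0.18],
  [0,0,0,0,0,-8,-0.18],
  [0,0,0,0,0,-12,-0.18],
  [0,0,0,0,0,-12,-0.18],
])

```text
time: 14.47
eef_pos: [0.5354, -0.0065, 0.1143]
ee_rot: [0.0, 0.381, 0.925, -0.0]
wrist_force: [1.4, -0.9, -0.1]
finger_gap: 0.413
gripper_force: 0.5
```

```bash
python3 s.py
python3 - <<'E'
from h import *
l=[]
for i in range(4):
    r.read_camera("top"); l.append(r.sense()["moment"][2])
print(np.round(l,3),np.mean(l))
E
```

```text
yaw_y 45.26 M [-0.245 -0.298  0.101] F [ 1.4 -0.9 -0.1] [ 0.5354 -0.0065  0.1143] q7 0.4
[ 0.051 -0.001 -0.021  0.05 ] 0.01961382893828731
```

Emit:
drive_tool([
  [0,0,0,0,0,-4,-0.18],
  [0,0,0,0,0,-8,-0.18],
  [0,0,0,0,0,-12,-0.18],
  [0,0,0,0,0,-16,-0.18],
  [0,0,0,0,0,-16,-0.18],
])

```text
time: 15.08
eef_pos: [0.535, -0.0066, 0.1141]
ee_rot: [-0.0, 0.507, 0.862, -0.0]
wrist_force: [1.3, -1.4, -0.2]
finger_gap: 0.41
gripper_force: 0.4
```

```bash
cat >> s.py <<'E'
l=[]
for i in range(6):
    r.read_camera("top"); s=r.sense(); l.append([s["moment"][2],s["joint_efforts"][6],s["wrist_force"][0],s["wrist_force"][1]])
print("mean",np.mean(l,0).round(3),"sd",np.std(l,0).round(3))
E
python3 s.py
```

```text
yaw_y 29.1 M [-0.29  -0.218  0.022] F [ 1.3 -1.4 -0.2] [ 0.535  -0.0066  0.1141] q7 0.16
mean [ 0.016 -0.115  0.578 -1.427] sd [0.015 0.162 0.375 0.601]
```

Emit:
drive_tool([
  [0,0,0,0,0,-4,-0.18],
  [0,0,0,0,0,-8,-0.18],
  [0,0,0,0,0,-12,-0.18],
  [0,0,0,0,0,-16,-0.18],
  [0,0,0,0,0,-16,-0.18],
])

```text
time: 15.8
eef_pos: [0.5349, -0.0066, 0.114]
ee_rot: [-0.0, 0.622, 0.783, -0.0]
wrist_force: [0.1, -2.1, -0.3]
finger_gap: 0.408
gripper_force: 0.6
```

```bash
python3 s.py
```

```text
yaw_y 13.02 M [-0.323 -0.177  0.056] F [ 0.1 -2.1 -0.3] [ 0.5349 -0.0066  0.114 ] q7 -0.09
mean [ 0.053 -0.134  0.173 -2.178] sd [0.022 0.163 0.187 0.449]
```

Emit:
drive_tool([
  [0,0,0,0,0,-4,-0.18],
  [0,0,0,0,0,-8,-0.18],
  [0,0,0,0,0,-12,-0.18],
  [0,0,0,0,0,-12,-0.18],
])

```text
time: 16.43
eef_pos: [0.5349, -0.0071, 0.114]
ee_rot: [0.0, 0.701, 0.713, -0.0]
wrist_force: [-0.8, -3.7, 0.8]
finger_gap: 0.41
gripper_force: 1.3
```

```bash
python3 s.py
```

```text
yaw_y 1.0 M [-0.713 -0.059  0.072] F [-0.8 -3.7  0.8] [ 0.5349 -0.0071  0.114 ] q7 -0.27
mean [ 0.069 -0.174 -0.245 -4.001] sd [0.021 0.163 0.64  0.162]
```

Emit:
drive_tool([
  [0,0,0,0,0,-3,-0.18],
  [0,0,0,0,0,-6,-0.18],
  [0,0,0,0,0,-6,-0.18],
])

```text
time: 16.98
eef_pos: [0.5349, -0.0069, 0.1139]
ee_rot: [-0.0, 0.737, 0.676, -0.0]
wrist_force: [-0.7, -3.9, -0.3]
finger_gap: 0.414
gripper_force: 1.7
```

```bash
python3 s.py
```

```text
yaw_y -5.0 M [-1.    -0.02   0.157] F [-0.7 -3.9 -0.3] [ 0.5349 -0.0069  0.1139] q7 -0.36
mean [ 0.113 -0.159 -0.653 -4.597] sd [0.035 0.104 0.33  0.623]
```

Emit:
drive_tool([
  [0,0,0,0,0,-3,-0.18],
  [0,0,0,0,0,-6,-0.18],
  [0,0,0,0,0,-6,-0.18],
])

```text
time: 17.53
eef_pos: [0.5348, -0.007, 0.1139]
ee_rot: [-0.0, 0.772, 0.636, -0.001]
wrist_force: [-1.4, -4.3, -0.4]
finger_gap: 0.408
gripper_force: 2.1
```

```bash
python3 s.py
```

```text
yaw_y -11.01 M [-1.214  0.163  0.12 ] F [-1.4 -4.3 -0.4] [ 0.5348 -0.007   0.1139] q7 -0.45
mean [ 0.11  -0.16  -1.041 -5.997] sd [0.041 0.087 0.918 0.425]
```

Emit:
drive_tool([
  [0,0,0,0,0,-3,-0.18],
  [0,0,0,0,0,-6,-0.18],
  [0,0,0,0,0,-6,-0.18],
])

```text
time: 18.08
eef_pos: [0.5347, -0.0069, 0.1139]
ee_rot: [-0.0, 0.804, 0.595, -0.001]
wrist_force: [-1.4, -4.6, -0.1]
finger_gap: 0.414
gripper_force: 2.0
```

```bash
sed -i 's/range(6)/range(10)/' s.py; python3 s.py
```

```text
yaw_y -17.0 M [-1.118  0.286  0.126] F [-1.4 -4.6 -0.1] [ 0.5347 -0.0069  0.1139] q7 -0.54
mean [ 0.101 -0.133 -1.71  -4.761] sd [0.023 0.071 0.56  0.733]
```

Emit:
drive_tool([
  [0,0,0,0,0,-4,-0.18],
  [0,0,0,0,0,-8,-0.18],
  [0,0,0,0,0,-8,-0.18],
])

```text
time: 18.83
eef_pos: [0.5346, -0.0067, 0.1139]
ee_rot: [-0.0, 0.844, 0.537, -0.001]
wrist_force: [-1.3, -4.8, 0.6]
finger_gap: 0.412
gripper_force: 1.9
```

```bash
python3 s.py
```

```text
yaw_y -25.04 M [-1.042  0.29   0.11 ] F [-1.3 -4.8  0.6] [ 0.5346 -0.0067  0.1139] q7 -0.67
mean [ 0.1   -0.142 -2.511 -4.031] sd [0.026 0.093 0.682 0.486]
```

Run:
```python
from h import *
im=r.read_camera("wrist"); cv2.imwrite("pics/w4.png",cv2.resize(im[80:330,180:500],(768,600),interpolation=cv2.INTER_CUBIC))
```

```text
(no output)
```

View pics/w4.png

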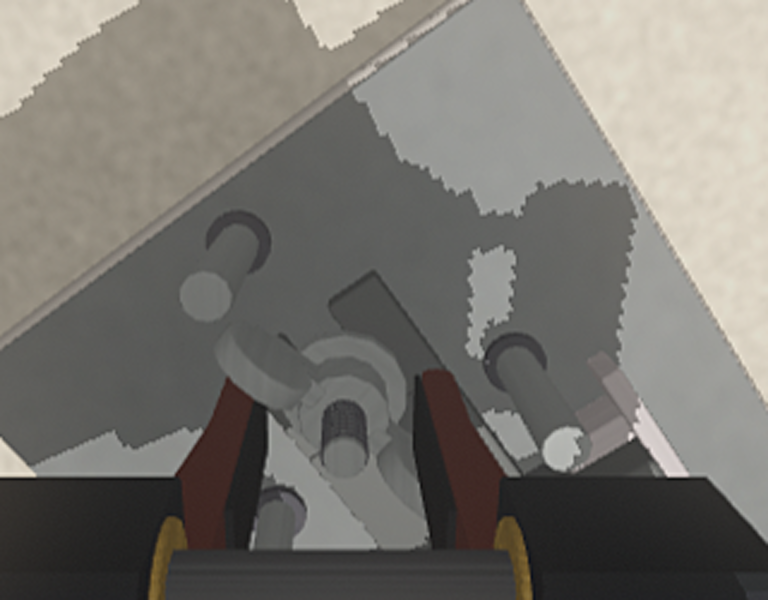

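The finger is still pushing the upper-left wing at about (255,370), and the posts are clear. The moment is steady near 0.1, so I'll continue.

Emit:
drive_tool([
  [0,0,0,0,0,-3,-0.18],
  [0,0,0,0,0,-6,-0.18],
  [0,0,0,0,0,-6,-0.18],
])

```text
time: 19.63
eef_pos: [0.5347, -0.0064, 0.1139]
ee_rot: [-0.0, 0.87, 0.492, -0.0]
wrist_force: [-2.1, -4.5, 1.0]
finger_gap: 0.413
gripper_force: 2.6
```

```bash
python3 s.py
```

```text
yaw_y -31.01 M [-0.957  0.618  0.165] F [-2.1 -4.5  1. ] [ 0.5347 -0.0064  0.1139] q7 -0.76
mean [ 0.115 -0.139 -2.959 -3.999] sd [0.034 0.071 0.514 0.447]
```

Emit:
drive_tool([
  [0,0,0,0,0,-3,-0.18],
  [0,0,0,0,0,-6,-0.18],
  [0,0,0,0,0,-6,-0.18],
])

```text
time: 20.38
eef_pos: [0.5348, -0.0064, 0.1139]
ee_rot: [-0.0, 0.895, 0.446, -0.0]
wrist_force: [-2.1, -4.0, -0.7]
finger_gap: 0.408
gripper_force: 2.8
```

```bash
python3 s.py
```

```text
yaw_y -36.99 M [-0.97   0.485  0.096] F [-2.1 -4.  -0.7] [ 0.5348 -0.0064  0.1139] q7 -0.85
mean [ 0.126 -0.152 -2.818 -4.019] sd [0.03  0.078 0.508 0.549]
```

Emit:
drive_tool([
  [0,0,0,0,0,-4,-0.18],
  [0,0,0,0,0,-8,-0.18],
  [0,0,0,0,0,-8,-0.18],
])

```text
time: 21.13
eef_pos: [0.5349, -0.0064, 0.1139]
ee_rot: [-0.0, 0.924, 0.382, -0.0]
wrist_force: [-2.2, -3.7, -0.5]
finger_gap: 0.407
gripper_force: 2.6
```

```bash
python3 s.py
```

```text
yaw_y -45.03 M [-0.905  0.574  0.153] F [-2.2 -3.7 -0.5] [ 0.5349 -0.0064  0.1139] q7 -0.97
mean [ 0.1   -0.149 -2.874 -3.128] sd [0.021 0.114 0.508 0.527]
```

Emit:
drive_tool([
  [0,0,0,0,0,-3,-0.18],
  [0,0,0,0,0,-6,-0.18],
  [0,0,0,0,0,-6,-0.18],
])

```text
time: 21.88
eef_pos: [0.5351, -0.0063, 0.114]
ee_rot: [-0.0, 0.943, 0.334, -0.0]
wrist_force: [-2.9, -2.3, -1.6]
finger_gap: 0.41
gripper_force: 3.3
```

```bash
python3 s.py
```

```text
yaw_y -50.96 M [-0.699  0.629  0.187] F [-2.9 -2.3 -1.6] [ 0.5351 -0.0063  0.114 ] q7 -1.06
mean [ 0.147 -0.171 -3.19  -2.406] sd [0.017 0.096 0.354 0.53 ]
```

Emit:
drive_tool([
  [0,0,0,0,0,-3,-0.18],
  [0,0,0,0,0,-5,-0.18],
  [0,0,0,0,0,-5,-0.18],
])

```text
time: 22.63
eef_pos: [0.5352, -0.0063, 0.1141]
ee_rot: [0.0, 0.956, 0.293, 0.0]
wrist_force: [-3.1, -2.4, -2.2]
finger_gap: 0.407
gripper_force: 4.0
```

```bash
python3 s.py
```

```text
yaw_y -55.92 M [-0.55   0.541  0.21 ] F [-3.1 -2.4 -2.2] [ 0.5352 -0.0063  0.1141] q7 -1.14
mean [ 0.163 -0.198 -2.448 -2.206] sd [0.032 0.066 0.549 0.458]
```

Emit:
drive_tool([
  [0,0,0,0,0,-3,-0.18],
  [0,0,0,0,0,-5,-0.18],
  [0,0,0,0,0,-5,-0.18],
])

```text
time: 23.38
eef_pos: [0.5353, -0.0064, 0.1141]
ee_rot: [0.0, 0.968, 0.251, 0.0]
wrist_force: [-2.5, -1.9, -3.6]
finger_gap: 0.404
gripper_force: 4.2
```

```bash
python3 s.py
```

```text
yaw_y -60.93 M [-0.455  0.408  0.167] F [-2.5 -1.9 -3.6] [ 0.5353 -0.0064  0.1141] q7 -1.21
mean [ 0.183 -0.204 -1.21  -1.639] sd [0.03  0.066 0.359 0.582]
```

Emit:
drive_tool([
  [0,0,0,0,0,-3,-0.18],
  [0,0,0,0,0,-5,-0.18],
  [0,0,0,0,0,-5,-0.18],
])

```text
time: 24.13
eef_pos: [0.5354, -0.0064, 0.1141]
ee_rot: [0.0, 0.978, 0.209, 0.0]
wrist_force: [-1.0, -1.9, -5.5]
finger_gap: 0.408
gripper_force: 4.5
```

```bash
python3 s.py
```

```text
yaw_y -65.93 M [-0.366  0.152  0.214] F [-1.  -1.9 -5.5] [ 0.5354 -0.0064  0.1141] q7 -1.29
mean [ 0.179 -0.212 -0.521 -1.617] sd [0.039 0.066 0.493 0.377]
```

Emit:
drive_tool([
  [0,0,0,0,0,-3,-0.18],
  [0,0,0,0,0,-5,-0.18],
  [0,0,0,0,0,-5,-0.18],
])

```text
time: 24.88
eef_pos: [0.5354, -0.0064, 0.1141]
ee_rot: [0.0, 0.986, 0.166, 0.0]
wrist_force: [0.8, -1.8, -5.4]
finger_gap: 0.408
gripper_force: 4.8
```

```bash
python3 s.py
```

```text
yaw_y -70.93 M [-0.376 -0.149  0.225] F [ 0.8 -1.8 -5.4] [ 0.5354 -0.0064  0.1141] q7 -1.36
mean [ 0.198 -0.224  1.129 -1.437] sd [0.033 0.066 0.331 0.531]
```

Emit:
drive_tool([
  [0,0,0,0,0,-3,-0.18],
  [0,0,0,0,0,-6,-0.18],
  [0,0,0,0,0,-6,-0.18],
])

```text
time: 25.63
eef_pos: [0.5355, -0.0064, 0.1142]
ee_rot: [0.0, 0.994, 0.113, 0.0]
wrist_force: [2.4, -1.8, -6.2]
finger_gap: 0.411
gripper_force: 4.6
```

```bash
python3 s.py
```

```text
yaw_y -76.97 M [-0.314 -0.456  0.239] F [ 2.4 -1.8 -6.2] [ 0.5355 -0.0064  0.1142] q7 -1.45
mean [ 0.184 -0.22   2.61  -1.535] sd [0.043 0.094 0.498 0.376]
```

Emit:
drive_tool([
  [0,0,0,0,0,-3,-0.18],
  [0,0,0,0,0,-5,-0.18],
  [0,0,0,0,0,-5,-0.18],
])

```text
time: 26.38
eef_pos: [0.5356, -0.0065, 0.1142]
ee_rot: [0.0, 0.998, 0.07, 0.0]
wrist_force: [4.2, -1.4, -5.9]
finger_gap: 0.406
gripper_force: 5.5
```

```bash
python3 s.py
```

```text
yaw_y -81.93 M [-0.306 -0.836  0.216] F [ 4.2 -1.4 -5.9] [ 0.5356 -0.0065  0.1142] q7 -1.53
mean [ 0.237 -0.259  3.861 -1.754] sd [0.02  0.064 0.594 0.307]
```

Torque is about 0.24 N m, which is snug. I'll back off counter-clockwise, lift straight up and check.

Emit:
drive_tool([
  [0,0,0,0,0,5,-0.18],
  [0,0,0,0,0,10,-0.18],
  [0,0,0,0,0,15,-0.18],
  [0,0,0,0,0,15,-0.18],
  [0,0,20,0,0,15,-0.18],
  [0,0,50,0,0,15,-0.18],
  [0,0,90,0,0,15,-0.18],
  [0,0,130,0,0,15,-0.18],
])

```text
time: 27.55
eef_pos: [0.5336, -0.006, 0.2452]
ee_rot: [-0.001, 0.98, 0.199, -0.002]
wrist_force: [1.2, -0.0, 0.1]
finger_gap: 0.406
gripper_force: 0.0
```

Emit:
drive_tool([
  [0,0,20,0,0,0,-0.18],
  [0,0,20,0,0,0,-0.18],
  [0,0,20,0,0,0,-0.18],
  [0,0,20,0,0,0,-0.18],
])

```text
time: 27.88
eef_pos: [0.5341, -0.0062, 0.2632]
ee_rot: [-0.0, 0.98, 0.2, -0.001]
wrist_force: [1.1, -0.3, -0.5]
finger_gap: 0.409
gripper_force: 0.0
```

```bash
python3 s.py
python3 - <<'E'
from h import *
s=r.sense(); im=r.read_camera("wrist"); np.savez("w5.npz",p=s["eef_pos"],q=s["ee_rot"])
cv2.imwrite("pics/w5.png",cv2.resize(im[70:270,150:416],None,fx=3,fy=3,interpolation=cv2.INTER_CUBIC))
E
```

```text
yaw_y -66.95 M [-0.018 -0.045 -0.021] F [ 1.1 -0.3 -0.5] [ 0.5341 -0.0062  0.2632] q7 -1.29
mean [-0.006 -0.008 -0.153  0.164] sd [0.028 0.005 0.331 0.474]
```

View pics/w5.png

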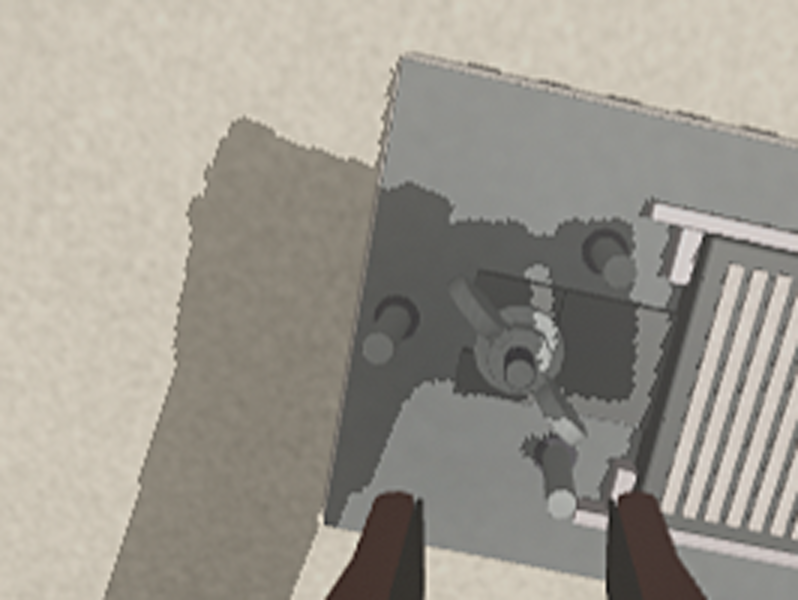

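The cassette is against its end stops, the nut is on the fork at about (520,360), and the gripper is clear of everything. With no load the moment reads zero, which confirms the final torque was about 0.24 to 0.25 N m.

```bash
python3 -c "
from station import r
print(r.finish_job())"
```

```text
the job is handed in; nothing more can be done
None
```

I pushed the cassette fully home, tightened the wing nut to about 0.24 N m (0.25 asked), lifted the gripper clear and handed the job in at about 28 s; no verdict came back, and the clamp force itself was not measured.

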